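Set the selector lever of a gearbox control unit to the yellow setting tab

TASK

The gearbox control unit on the bench must have its selector lever at the setting position before it is refitted. Push the red-handled lever round until its red pointer lines up with the yellow tab clipped on the white quadrant, within the width of the tab, and leave it standing there. Move it gently (never more than about 20 N on the lever) and do not disturb the other parts on the bench.

Things in the scene. Friction and masses are not known exactly. Their poses are not given: they have to be found in the camera images.
- control_unit: Gearbox control unit, fixed: aluminium and black block 110 mm high on a blue mat. Origin: on the bench under its vertical selector shaft; z up. Block: x -60 to +160, y -95 to +95 mm (solenoids, connector to x +190, -87). White quadrant plate: arc of radius 131 to 165 mm about the shaft, -66 to +66 degrees about the unit's +x, top at 124 mm.
- selector (a joint): Angle of the selector lever about the vertical shaft, rad, positive anticlockwise seen from above; 0 when the lever points along the unit's +x axis. Hard stops at -1.1 and +1.1. Stiff with friction: it stays where it is left and needs about 4 N sideways at the handle.
- lever_arm: Moving lever: level steel arm 22 mm wide from the shaft to 120 mm radius, top 143 mm above the bench. Upright red round handle, 20 mm diameter, 110 mm from the shaft, from 143 to 199 mm above the bench. Only the hub on the shaft (36 mm diameter, to 151 mm) also rises above the arm. Origin: on the shaft axis 129 mm above the bench; x along the arm to the handle, z up.
- handle_top (a point): Centre of the top face of the lever's red upright handle.
- pointer (a point): Tip of the red pointer (8 mm wide) at the outer end of the lever, 140 mm from the shaft, 139 mm above the bench.
- setting_tab: Yellow setting tab, fixed on the quadrant's rim: 24 mm wide (along the arc), from 148 to 184 mm from the shaft, top 136 mm above the bench. Origin: on the bench under the shaft (same as control_unit's); its x axis points from the shaft through the middle of the tab: the lever must point along it.
- tab_mark (a point): Middle of the tab's inner edge, on its top face, 150 mm from the shaft.
- grease_tub: Bystander: blue tub, 98 mm diameter, 92 mm high, with a white brush handle rising to 142 mm, loose. Origin under its centre.
- red_case: Bystander: flat red plastic case 160 x 120 x 45 mm, loose. Origin under its centre.
- oil_filter: Bystander: black round filter, 76 mm diameter, 80 mm high, loose. Origin under its centre.
- oil_rail: Bystander: brass-coloured oil rail, 40 x 150 mm, 38 mm high, loose. Origin under its centre.

How it is judged:
By the outcome, as a careful person would: the job done as asked, in the order asked, and still so for the second after the job is handed in, with the robot touching nothing.
It also fails if it takes over 40 s, if anything falls off the work surface, if the arm or the gripper's body presses on something with over 40 N, if the wrist force passes 120 N, or if a joint passes its speed limit or range.

ROBOT

A 7-joint arm with a two-finger parallel gripper is mounted at the origin on the work surface. World frame = base frame: x ahead of the robot, y to its left, z up, the work surface at z = 0. Lengths are in mm, angles in rad, forces in N, time in s.
With the tool pointing down it reaches from about 425 to 950 mm from the base axis. Payload 16.7 kg.
Tool frame: the origin (TCP) lies at the very end of the fingers, on their centre line; the grasp point (between the pads) lies 19 mm behind it (r.grip_point_offset is the distance from the TCP to the grasp point, in mm); z points along the fingers, x is the direction in which the jaws open and shut, and the axes are right-handed (so a half turn about z gives the same grasp; the last joint's range is limited). The gripper opens to 94 mm and grips with 3 to 60 N. Pads are 16 mm wide; open, the fingers measure 119 mm over their backs; the gripper's body (75 mm by 177 mm) begins 78 mm behind the grasp point.
Start: joints at [1.058, 0.426, 0.074, 1.606, -0.034, 1.111, -0.067], TCP at [239.52, -631.034, 205.467] pointing down, gripper open.
Joint ranges: [-2.85, 2.85], [-0.5, 2.14], [-1.23, 1.37], [0.21, 2.46], [-1.02, 4.16], [0.16, 2.05], [-2.73, 2.73]. Speed limits (rad/s): [1.89, 1.89, 2.39, 2.39, 3.01, 3.01, 3.01].

INTERFACE

Orientations are given as a 3x3 rotation matrix whose columns are the frame's x, y, z axes.
In Python, from bench import r gives the robot as it stands.
- The arm moves only by the tool carry_out, never from a script. Its arguments are lists of equal length, an entry for each row: "travel": the shift along the tool's x, y, z in mm, a list of three; "rot": the turn, a rotation vector about the tool's x, y, z in degrees, a list of three; "fingers": the opening, from -1 (shut) to 1 (fully open). In form: {"travel": [[tx, ty, tz], ...], "rot": [[ax, ay, az], ...], "fingers": [fingers, ...]}. A call has 1 to 20 rows; each row shifts and turns the commanded pose from where the row before left it, along the tool's axes as they then stand; what a row does not reach is not made up. A row lasts 1/12 s, in which the tool goes at most 41.7 mm and 7.16 degrees, less where a joint would pass 70% of its speed; a pose out of reach is approached as far as the arm can. A call is refused whole if a number of a shift passes 41.7 or a number of a turn 7.16, either way. A call with a gripper value outside its range is refused whole. The fingers move at their own pace and stop on an object; the grip force is fixed at half the most. Time passes only in rows, so rows that do not move let the fingers close. It gives the time, the measured TCP pose, the force and the opening at its end, in the units of the state.
- r.observe(): the state, without advancing time (a new reading comes with each control period).
- r.read_camera(name): name is "scene" or "top" or "wrist"; returns a dict with "pixels" (384x512x3 uint8, red, green, blue), "fx", "fy", "cx", "cy" (pixels), "R" (3x3) and "t" (3): a world point X has camera coordinates R X + t; the wrist camera has in their place "tool_from_camera" (4x4, takes a point from camera to tool coordinates, whose origin is the TCP and whose axes are the tool frame's). Camera axes: x right, y down, z forward; pixel columns grow to the right and rows downward; lengths in mm; the calibration is good to about 2 mm. A picture is of the moment at which its call begins: read the wrist's pose just before it. There is no depth.
- r.hand_in(): hands the job in, once; it reports no verdict.
The state is a dict: "time_s": time; "qpos": joint angles; "dq": joint speeds; "joint_efforts": joint torques, N m; "tool_pos": TCP position; "orientation": TCP orientation; "wrist_force": force on the tool from outside, world axes, zero at the start; "ft_torque": the same for the moment, N m; "grip_width": finger opening in mm.
Only numpy, scipy, OpenCV 4.12 (cv2) and the standard library are available. Lean on these libraries where they do the work, as an engineer would, in place of code of your own. Each camera call takes 0.05 s, during which the arm holds its last target. There are 200 camera calls.

## Working session

There is one attempt and no reset: what is moved stays moved. The work goes in short steps, Python scripts to look and compute and a tool call to move; the robot and the scene stay as the last step left them, time stands still between calls to the robot, and variables do not carry over. Pictures are saved under pics/ and viewed, about 8 in all and at most 12, crops included, and the job is handed in when it is done.

Besides the shell and the picture viewer there is one more tool, called after "Request:" by a JSON object that holds its "fn" and its "kwargs". carry_out: Moves the arm, as the interface text tells. Its arguments: {"type":"object","properties":{"travel":{"type":"array","items":{"type":"array","items":{"type":"number"}}},"rot":{"type":"array","items":{"type":"array","items":{"type":"number"}}},"fingers":{"type":"array","items":{"type":"number"}}},"required":["travel","rot","fingers"]}

```bash
mkdir -p pics; ls; cat > h.py <<'E'
import numpy as np, cv2
from bench import r
def cam(n):
    c=r.read_camera(n); c['R']=np.array(c['R']) if 'R' in c else None
    return c
def ray(c,u,v,z):
    d=np.array([(u-c['cx'])/c['fx'],(v-c['cy'])/c['fy'],1.]); R=c['R'];t=np.array(c['t'])
    o=-R.T@t; d=R.T@d; return o+d*(z-o[2])/d[2]
def proj(c,X):
    p=c['R']@np.array(X)+np.array(c['t']); return [c['fx']*p[0]/p[2]+c['cx'],c['fy']*p[1]/p[2]+c['cy']]
E
python3 - <<'E'
from h import *
s=r.observe();print(s)
for n in('top','scene'):
    c=cam(n);print(n,c['fx'],c['cx'],c['cy'],c['R'].round(3).tolist(),c['t'])
    cv2.imwrite(f'pics/{n}0.png',c['pixels'][...,::-1])
E
```

```text
pics
{'time_s': 0.0, 'qpos': array([ 1.0585093 ,  0.42672678,  0.07383823,  1.60660319, -0.03410886,
        1.11082261, -0.06711391]), 'dq': array([ 0.00043397, -0.00118905, -0.00036779,  0.0012508 , -0.00114762,
        0.00065042,  0.00082888]), 'joint_efforts': array([ 1.04473656e-04, -9.35825086e+01,  3.66643310e+00, -4.54185176e+01,
       -4.89301910e-02,  2.03945447e-02,  1.22204819e-04]), 'tool_pos': array([ 239.36669624, -630.65442475,  204.78041422]), 'orientation': array([[ 3.54845482e-01, -9.34924807e-01, -5.37891443e-04],
       [-9.34924060e-01, -3.54845880e-01,  1.18454458e-03],
       [-1.29832867e-03,  8.25573603e-05, -9.99999154e-01]]), 'wrist_force': array([ 0.41294039,  0.20361324, -0.76510638]), 'ft_torque': array([-0.06203764, -0.04385848,  0.02844537]), 'grip_width': 93.84509050495132}
top 498.47282101166826 253.25832762186235 192.37093235787881 [[-0.003, -1.0, 0.013], [-0.998, 0.003, -0.056], [0.056, -0.013, -0.998]] [  25.83445723  615.28366764 1404.06892906]
scene 473.87259954232456 263.3225001508269 194.6247943447214 [[-0.043, 0.999, 0.017], [0.773, 0.044, -0.633], [-0.633, -0.014, -0.774]] [-2.73526056e-01 -4.00955477e+02  1.67783788e+03]
```

View pics/top0.png

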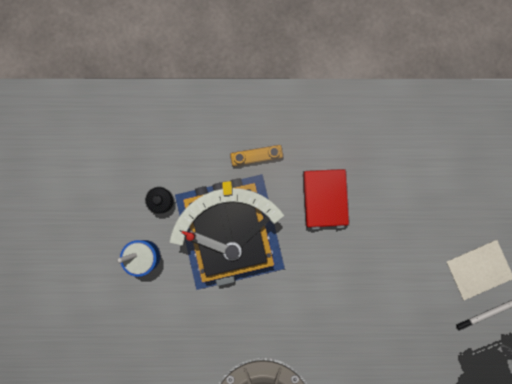

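View pics/scene0.png

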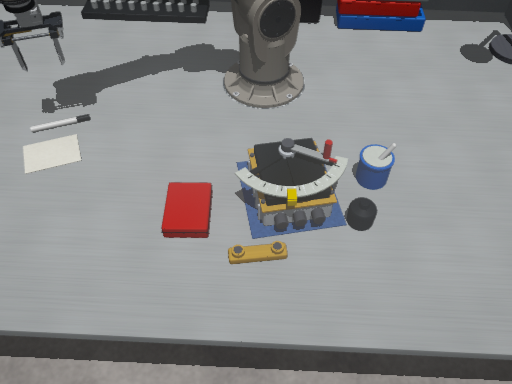

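The top view shows the hub near (232,252), the red handle and pointer near (190,236), and the yellow tab near (227,188). The tub is near (140,258) and the filter near (160,200). The scene view agrees. Next I'll measure them.

```bash
cat >> h.py <<'E'
from scipy.optimize import least_squares
def masks(c):
    hsv=cv2.cvtColor(c['pixels'],cv2.COLOR_RGB2HSV);H,S,V=cv2.split(hsv)
    red=((H<6)|(H>174))&(S>140)&(V>70); yel=(H>22)&(H<32)&(S>180)&(V>120)
    return red,yel
def near(m,u,v,rad):
    ys,xs=np.nonzero(m); k=np.hypot(xs-u,ys-v)<rad; return xs[k],ys[k]
E
python3 - <<'E'
from h import *
t=cam('top');s=cam('scene')
for n,c,rp,yp in(('top',t,(190,236),(227,188)),('scene',s,(328,152),(292,198))):
    red,yel=masks(c)
    x,y=near(red,*rp,22);print(n,'red',len(x),x.mean(),y.mean(),x.min(),x.max(),y.min(),y.max())
    x,y=near(yel,*yp,16);print('yel',len(x),x.mean(),y.mean(),x.min(),x.max(),y.min(),y.max(), ray(c,x.mean(),y.mean(),136))
print('hub top',ray(t,232,252,151),'scene',ray(s,288,145,151))
a=t['pixels'][165:285,110:290,::-1];b=s['pixels'][125:245,225:405,::-1]
cv2.imwrite('pics/crop.png',np.vstack([cv2.resize(i,None,fx=2.45*1.0,fy=2.45,interpolation=cv2.INTER_CUBIC) for i in(a,b)]))
cv2.imwrite('pics/cropt.png',cv2.resize(a,None,fx=4.4,fy=4.4,interpolation=cv2.INTER_CUBIC))
E
```

```text
top red 68 188.6764705882353 235.61764705882354 182 193 232 240
yel 93 226.70967741935485 187.58064516129033 223 230 182 194 [621.41757124  94.75498409 136.        ]
scene red 39 330.0769230769231 148.69230769230768 326 336 140 161
yel 127 291.5511811023622 195.70866141732284 287 296 189 203 [628.29919472  94.81000202 136.        ]
hub top [454.92100504  80.67018135 151.        ] scene [466.40732202  83.56558115 151.        ]
```

View pics/cropt.png

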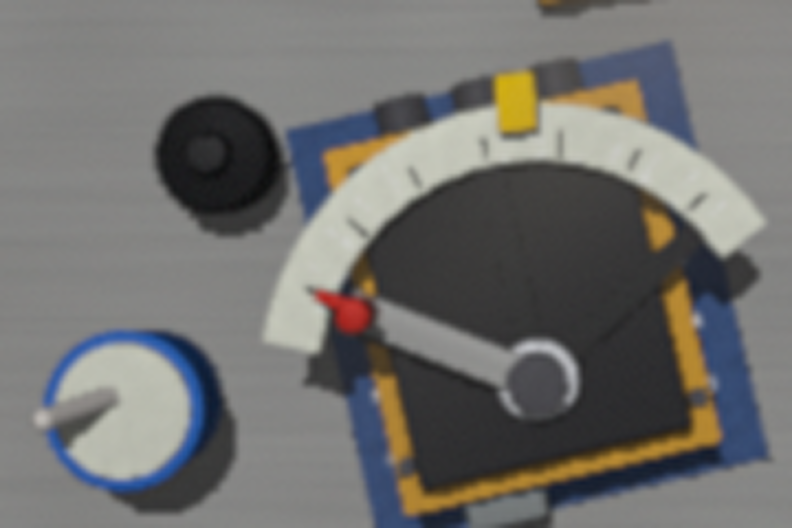

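The crop shows the shaft at about (232,252), the handle top at about (190.2,236.6), the pointer tip at about (180.5,231) and the tab square-on. I'll refine the shaft centre from the white arc.

```bash
python3 - <<'E'
from h import *
for n,box,o in(('top',(165,250,165,290),(232,252)),('scene',(140,205,225,355),(288,150))):
    c=cam(n);p=c['pixels'].astype(int)
    m=((p.min(2)>(150))&(p.max(2)-p.min(2)<45)).astype(np.uint8)
    k=np.zeros_like(m);k[box[0]:box[1],box[2]:box[3]]=1;m*=k
    cs,_=cv2.findContours(m,cv2.RETR_EXTERNAL,cv2.CHAIN_APPROX_NONE);q=max(cs,key=cv2.contourArea)[:,0]
    P=np.array([ray(c,u,v,124)[:2] for u,v in q])
    f=lambda x:np.abs(np.hypot(*(P-x).T)-148)-17
    s=least_squares(f,[456,82],loss='soft_l1',f_scale=1.)
    print(n,len(q),s.x,np.median(np.abs(f(s.x))))
    C=s.x
    red,yel=masks(c)
    if n=='top':
        x,y=near(yel,227,188,16);T=ray(c,x.mean(),y.mean(),136)[:2]-C
        print('tab',np.hypot(*T),np.degrees(np.arctan2(T[1],T[0])))
        for nm,uv,z in(('handle',(190.2,236.6),199),('tip',(180.7,231),139),('hub',(232,252),151)):
            h=ray(c,*uv,z)[:2];print(nm,h,np.hypot(*(h-C)),np.degrees(np.arctan2(*(h-C)[::-1])))
        print('tub',ray(c,138,258,92),'filter',ray(c,157,200,80),'rail',ray(c,257,156,38))
    else:
        for nm,uv,z in(('handle',(328,142),199),('tip',(337,162),139)):
            h=ray(c,*uv,z)[:2];print(nm,h,np.hypot(*(h-C)),np.degrees(np.arctan2(*(h-C)[::-1])))
E
```

```text
top 298 [457.06919103  82.20559966] 1.9886730559876327
tab 164.82680948845126 4.366542437702738
handle [496.21366788 182.35253457] 107.52533951743585 68.65094059754702
tip [508.83885333 213.77745583] 141.39042142107348 68.52181901240021
hub [454.92100504  80.67018135] 2.6404947372995964 -144.44466964590094
tub [436.31043076 333.59488072  92.        ] filter [591.79923962 286.22991856  80.        ] rail [716.91199994  13.29616622  38.        ]
scene 613 [463.52641564  92.42690209] 12.65932187730084
handle [498.13805793 182.94323218] 96.90805846286489 69.07414124367322
tip [509.6609081  213.42103108] 129.49119910253302 69.12838622781744
```

Shaft is at about (456,81.5), with the lever at 68.5° and the tab at 4.6° in world axes. I'll straddle the handle with part-open fingers and push it round without gripping. First move: up and across to a waypoint.

Request:
{"fn": "carry_out", "kwargs": {"travel": [[-16,-25,-4],[-16,-25,-4],[-16,-25,-4],[-16,-25,-4],[-16,-25,-4],[-16,-25,-4],[-16,-25,-4],[-16,-25,-4],[-16,-25,-4],[-16,-25,-4],[-16,-25,-4],[-16,-25,-4],[-16,-25,-4],[-16,-25,-4],[-16,-25,-4],[-16,-25,0],[-16,-25,0],[-16,-25,0],[0,0,0],[0,0,0]], "rot": [[0,0,0],[0,0,0],[0,0,0],[0,0,0],[0,0,0],[0,0,0],[0,0,0],[0,0,0],[0,0,0],[0,0,0],[0,0,0],[0,0,0],[0,0,0],[0,0,0],[0,0,0],[0,0,0],[0,0,0],[0,0,0],[0,0,0],[0,0,0]], "fingers": [-0.05,-0.05,-0.05,-0.05,-0.05,-0.05,-0.05,-0.05,-0.05,-0.05,-0.05,-0.05,-0.05,-0.05,-0.05,-0.05,-0.05,-0.05,-0.05,-0.05]}}

```text
time_s: 1.97
tool_pos: [558.7, -200.5, 265.3]
orientation: [[0.358, -0.934, -0.0], [-0.934, -0.358, 0.0], [-0.001, 0.0, -1.0]]
wrist_force: [-0.9, -1.0, -0.5]
grip_width: 44.6
```

Request:
{"fn": "carry_out", "kwargs": {"travel": [[-31.8,-6.6,0],[-31.8,-6.6,0],[-31.8,-6.6,0],[-31.8,-6.6,0],[-31.8,-6.6,0],[-31.8,-6.6,0],[-31.8,-6.6,0],[-31.8,-6.6,0],[-31.8,-6.6,0],[-31.8,-6.6,0],[-31.8,-6.6,0],[-31.8,-6.6,0],[0,0,0],[0,0,0],[0,0,0],[0,0,0],[0,0,0],[0,0,0],[0,0,0],[0,0,0]], "rot": [[0,0,0],[0,0,0],[0,0,0],[0,0,0],[0,0,0],[0,0,0],[0,0,0],[0,0,0],[0,0,0],[0,0,0],[0,0,0],[0,0,-6],[0,0,-6],[0,0,-6],[0,0,-6],[0,0,-6],[0,0,-6],[0,0,-6],[0,0,-6],[0,0,0]], "fingers": [-0.05,-0.05,-0.05,-0.05,-0.05,-0.05,-0.05,-0.05,-0.05,-0.05,-0.05,-0.05,-0.05,-0.05,-0.05,-0.05,-0.05,-0.05,-0.05,-0.05]}}

```text
time_s: 3.63
tool_pos: [497.0, 181.4, 265.5]
orientation: [[0.934, -0.358, 0.0], [-0.358, -0.934, -0.0], [0.0, 0.0, -1.0]]
wrist_force: [-0.4, -0.6, 0.2]
grip_width: 44.3
```

```bash
python3 - <<'E'
from h import *
s=r.observe();print(s['time_s'],s['tool_pos'],s['qpos'].round(2),s['wrist_force'])
c=r.read_camera('wrist');T=np.array(c['tool_from_camera'])
cv2.imwrite('pics/w1.png',c['pixels'][...,::-1])
Rt=np.array(s['orientation']);o=Rt@T[:3,3]+s['tool_pos']
m=masks(c)[0];n,l,st,ce=cv2.connectedComponentsWithStats(m.astype(np.uint8))
for i in range(1,n):
    if st[i,4]>50:print(st[i],ce[i])
print(T.round(2).tolist(),c['fx'],c['cx'],c['cy'])
E
```

```text
3.6333 [496.96008235 181.36236274 265.51107258] [ 0.01  0.17 -0.55  1.83  0.1   1.16 -0.93] [-0.44366856 -0.59846377  0.20367413]
[243 154  23  54 749] [253.96795728 185.49666222]
[[1.0, -0.0, -0.0, 0.02], [0.0, 0.97, 0.23, -66.38], [0.0, -0.23, 0.97, -178.99], [0.0, 0.0, 0.0, 1.0]] 306.59146544036196 256.28207815341676 189.59552841369756
```

View pics/w1.png

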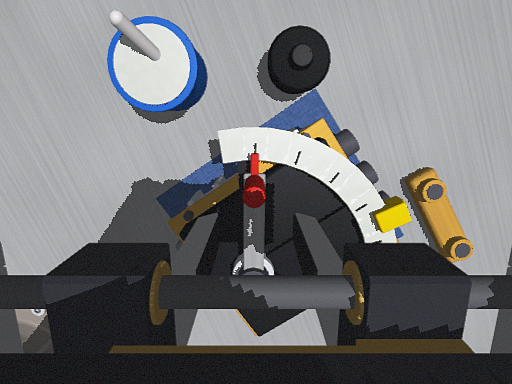

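The wrist view shows the handle (254,185) midway between the fingers, pointer outward, with the arm pointing from the hub at (252,265). The fingers are clear on both sides, so I'm lowering to 160 mm.

Request:
{"fn": "carry_out", "kwargs": {"travel": [[0,-1,10],[0,-1,10],[0,0,10],[0,0,10],[0,0,10],[0,0,10],[0,0,10],[0,0,10],[0,0,10],[0,0,10],[0,0,5],[0,0,0],[0,0,0]], "rot": [[0,0,0],[0,0,0],[0,0,0],[0,0,0],[0,0,0],[0,0,0],[0,0,0],[0,0,0],[0,0,0],[0,0,0],[0,0,0],[0,0,0],[0,0,0]], "fingers": [-0.05,-0.05,-0.05,-0.05,-0.05,-0.05,-0.05,-0.05,-0.05,-0.05,-0.05,-0.05,-0.05]}}

```text
time_s: 4.77
tool_pos: [497.4, 184.7, 160.4]
orientation: [[0.932, -0.362, -0.0], [-0.362, -0.932, 0.0], [-0.0, 0.0, -1.0]]
wrist_force: [0.6, 0.0, -0.1]
grip_width: 44.8
```

Request:
{"fn": "carry_out", "kwargs": {"travel": [[2,0,0],[2,0,0],[2,0,0],[2,0,0],[1,0,0],[1,0,0],[1,0,0],[1,0,0],[1,0,0],[1,0,0],[1,0,0],[0,0,0]], "rot": [[0,0,0],[0,0,0],[0,0,0],[0,0,0],[0,0,0],[0,0,0],[0,0,0],[0,0,0],[0,0,0],[0,0,0],[0,0,0],[0,0,0]], "fingers": [-0.05,-0.05,-0.05,-0.05,-0.05,-0.05,-0.05,-0.05,-0.05,-0.05,-0.05,-0.05]}}

```text
time_s: 5.77
tool_pos: [511.5, 179.4, 160.5]
orientation: [[0.932, -0.362, 0.0], [-0.362, -0.932, 0.0], [-0.0, -0.0, -1.0]]
wrist_force: [-2.2, 2.8, 0.8]
grip_width: 44.6
```

Contact at about 3.5 N. Now the first 40° of the arc.

Request:
{"fn": "carry_out", "kwargs": {"travel": [[3.83,0.5,0],[3.83,0.5,0],[3.83,0.5,0],[3.83,0.5,0],[3.83,0.5,0],[3.83,0.5,0],[3.83,0.5,0],[3.83,0.5,0],[3.83,0.5,0],[3.83,0.5,0],[3.83,0.5,0],[3.83,0.5,0],[3.83,0.5,0],[3.83,0.5,0],[3.83,0.5,0],[3.83,0.5,0],[3.83,0.5,0],[3.83,0.5,0],[3.83,0.5,0],[3.83,0.5,0]], "rot": [[0,0,2],[0,0,2],[0,0,2],[0,0,2],[0,0,2],[0,0,2],[0,0,2],[0,0,2],[0,0,2],[0,0,2],[0,0,2],[0,0,2],[0,0,2],[0,0,2],[0,0,2],[0,0,2],[0,0,2],[0,0,2],[0,0,2],[0,0,2]], "fingers": [-0.05,-0.05,-0.05,-0.05,-0.05,-0.05,-0.05,-0.05,-0.05,-0.05,-0.05,-0.05,-0.05,-0.05,-0.05,-0.05,-0.05,-0.05,-0.05,-0.05]}}

```text
time_s: 7.43
tool_pos: [561.8, 123.1, 160.1]
orientation: [[0.48, -0.877, -0.001], [-0.877, -0.48, -0.0], [-0.0, 0.001, -1.0]]
wrist_force: [-5.0, 2.1, -0.2]
grip_width: 44.8
```

```bash
python3 - <<'E'
from h import *
s=r.observe();print(s['time_s'],s['tool_pos'],s['qpos'].round(2),s['wrist_force'])
C=np.array([456,81.5]);R=np.array(s['orientation'])
P=s['tool_pos'][:2]-R[:2,0]*12.3  # handle centre if finger touches, lateral unknown
print('handle est',P,np.hypot(*(P-C)),np.degrees(np.arctan2(*(P-C)[::-1])))
for n in('wrist','scene'):
    c=cam(n);cv2.imwrite(f'pics/{n}2.png',c['pixels'][...,::-1])
a=cv2.imread('pics/wrist2.png');b=cv2.imread('pics/scene2.png')[100:260,200:413]
cv2.imwrite('pics/two2.png',np.hstack([cv2.resize(a,(400,300)),cv2.resize(b,(400,300),interpolation=cv2.INTER_CUBIC)]))
E
```

```text
7.4333 [561.82910108 123.08145165 160.13372501] [-0.03  0.33 -0.36  1.86  0.14  0.97 -1.52] [-4.98262833  2.11967197 -0.1602273 ]
handle est [555.92228995 133.87031421] 112.81451076354577 27.659502327382658
```

View pics/two2.png

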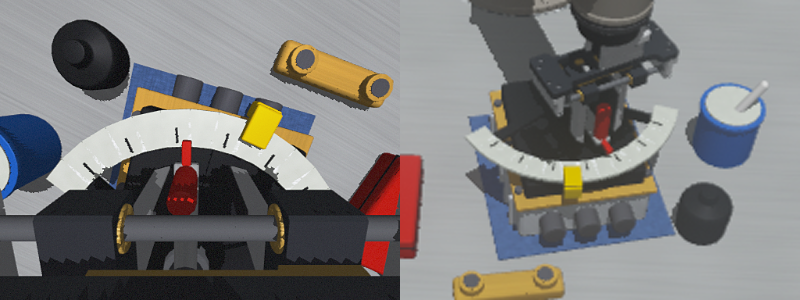

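Both views show the pointer tracking round, between the fingers and about 20° short of the tab, with about 5 N on the wrist and nothing disturbed. Next, 18° more.

Request:
{"fn": "carry_out", "kwargs": {"travel": [[3.83,0.7,0],[3.83,0.7,0],[3.83,0.7,0],[3.83,0.7,0],[3.83,0.7,0],[3.83,0.7,0],[3.83,0.7,0],[3.83,0.7,0],[1.9,0.4,0],[1.9,0.4,0],[0,0,0],[0,0,0],[0,0,0]], "rot": [[0,0,2],[0,0,2],[0,0,2],[0,0,2],[0,0,2],[0,0,2],[0,0,2],[0,0,2],[0,0,1],[0,0,1],[0,0,0],[0,0,0],[0,0,0]], "fingers": [-0.05,-0.05,-0.05,-0.05,-0.05,-0.05,-0.05,-0.05,-0.05,-0.05,-0.05,-0.05,-0.05]}}

```text
time_s: 8.62
tool_pos: [568.7, 88.9, 160.7]
orientation: [[0.188, -0.982, 0.0], [-0.982, -0.188, -0.0], [0.0, -0.0, -1.0]]
wrist_force: [1.9, 2.1, -0.4]
grip_width: 44.8
```

```bash
cat > m.py <<'E'
from h import *
s=r.observe();print(s['time_s'],s['tool_pos'],s['wrist_force'])
C=np.array([456,81.5]);R=np.array(s['orientation'])
P=s['tool_pos'][:2]-R[:2,0]*12.3
print('handle est',P,np.hypot(*(P-C)),np.degrees(np.arctan2(*(P-C)[::-1])))
def show(c,name):
    cv2.imwrite(name,c['pixels'][...,::-1])
    red,yel=masks(c)
    for nm,m in(('red',red),('yel',yel)):
        n,l,st,ce=cv2.connectedComponentsWithStats(m.astype(np.uint8))
        for i in range(1,n):
            if 15<st[i,4]<3000:print(nm,st[i].tolist(),ce[i].round(1))
c=r.read_camera('wrist')
T=np.array(c['tool_from_camera']);Rw=(R@T[:3,:3]).T;c['R']=Rw;c['t']=-Rw@(R@T[:3,3]+s['tool_pos'])
import sys;show(c,f'pics/w{sys.argv[1]}.png')
ex=lambda a,rr,z:[C[0]+rr*np.cos(np.radians(a)),C[1]+rr*np.sin(np.radians(a)),z]
red,yel=masks(c)
# pointer: red pixels on z=139 plane with radius 125..142 ; tab on z=136
def polar(m,z,r0,r1):
    ys,xs=np.nonzero(m);Q=np.array([ray(c,x,y,z)[:2]-C for x,y in zip(xs,ys)]);rr=np.hypot(*Q.T);a=np.degrees(np.arctan2(Q[:,1],Q[:,0]))
    k=(rr>r0)&(rr<r1)&(abs(a-15)<40);print('polar n',k.sum(),'mean ang',a[k].mean().round(2),'range',a[k].min().round(1),a[k].max().round(1),'r',rr[k].min().round(),rr[k].max().round())
polar(red,139,122,145);polar(yel,136,152,182)
E
python3 m.py 3
```

```text
8.6167 [568.68421829  88.91412166 160.65790966] [ 1.90815227  2.09136184 -0.41785042]
handle est [566.37219329 100.99487228] 112.08064550919211 10.016752650310046
red [466, 128, 10, 14, 38] [470.8 135.2]
red [451, 170, 12, 16, 58] [457.2 177. ]
red [213, 178, 40, 97, 2045] [234.6 234.6]
red [441, 208, 10, 15, 56] [446.  213.8]
red [429, 245, 12, 7, 34] [435.6 247.2]
yel [243, 111, 41, 57, 1879] [262.8 139.2]
polar n 300 mean ang 10.18 range 8.3 12.1 r 122.0 139.0
polar n 1633 mean ang 4.57 range 0.4 8.8 r 152.0 182.0
```

View pics/w3.png

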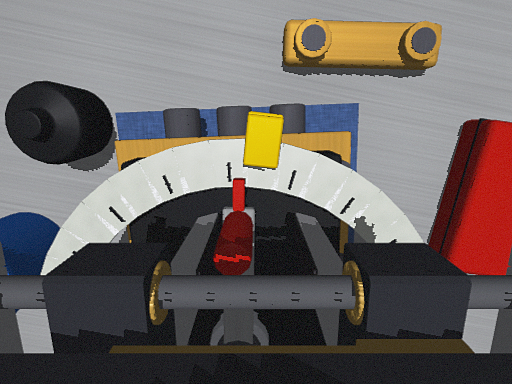

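The wrist view has the pointer tip at (239,180), just short of the tab at (263,139). It measures the lever at 10.2° and the tab at 4.6°, so 5.6° remain.

Request:
{"fn": "carry_out", "kwargs": {"travel": [[1.9,0.25,0],[1.9,0.25,0],[1.9,0.25,0],[1.9,0.25,0],[1.9,0.25,0],[1.0,0.1,0],[0,0,0],[0,0,0],[0,0,0]], "rot": [[0,0,1],[0,0,1],[0,0,1],[0,0,1],[0,0,1],[0,0,0.5],[0,0,0],[0,0,0],[0,0,0]], "fingers": [-0.05,-0.05,-0.05,-0.05,-0.05,-0.05,-0.05,-0.05,-0.05]}}

```text
time_s: 9.42
tool_pos: [568.7, 77.9, 160.3]
orientation: [[0.092, -0.996, -0.0], [-0.996, -0.092, -0.0], [0.0, 0.0, -1.0]]
wrist_force: [0.2, 0.2, 1.0]
grip_width: 44.6
```

```bash
python3 m.py 4
```

```text
9.4167 [568.68016183  77.90849828 160.34672018] [0.16291202 0.24196996 1.03205244]
handle est [567.54806291  90.1562867 ] 111.88342879758194 4.437340212901647
red [220, 178, 33, 63, 1127] [236.9 214.9]
red [442, 190, 4, 10, 17] [443.3 194.4]
red [434, 228, 5, 10, 17] [435.6 231.6]
red [213, 242, 39, 33, 870] [231.9 258.8]
yel [221, 111, 36, 54, 1902] [238.7 137.3]
polar n 297 mean ang 4.56 range 2.7 6.5 r 122.0 139.0
polar n 1660 mean ang 4.49 range 0.2 8.7 r 152.0 182.0
```

Aligned: pointer 4.56°, tab 4.49°. Next I'll back off 10 mm to the middle of the gap, lift clear and pull away toward the bench's right.

Request:
{"fn": "carry_out", "kwargs": {"travel": [[-4,0,0],[-4,0,0],[-3,0,0],[0,0,0],[0,0,-10],[0,0,-15],[0,0,-20],[0,0,-20],[0,0,-20],[0,0,-20],[30,0,0],[30,0,0],[30,0,0],[30,0,0],[30,0,0],[30,0,0],[30,0,0],[30,0,0],[0,0,0],[0,0,0]], "rot": [[0,0,0],[0,0,0],[0,0,0],[0,0,0],[0,0,0],[0,0,0],[0,0,0],[0,0,0],[0,0,0],[0,0,0],[0,0,0],[0,0,0],[0,0,0],[0,0,0],[0,0,0],[0,0,0],[0,0,0],[0,0,0],[0,0,0],[0,0,0]], "fingers": [-0.05,-0.05,-0.05,-0.05,-0.05,-0.05,-0.05,-0.05,-0.05,-0.05,-0.05,-0.05,-0.05,-0.05,-0.05,-0.05,-0.05,-0.05,-0.05,-0.05]}}

```text
time_s: 11.13
tool_pos: [589.6, -151.6, 266.0]
orientation: [[0.089, -0.996, 0.0], [-0.996, -0.089, -0.0], [0.0, -0.0, -1.0]]
wrist_force: [0.2, 0.5, 0.1]
grip_width: 44.6
```

```bash
python3 - <<'E'
from h import *
s=r.observe();print(s['time_s'],s['tool_pos'],s['wrist_force'])
C=np.array([456,81.5])
c=cam('top');a=c['pixels'][:,:,::-1]
red,yel=masks(c)
for nm,m,z,r0,r1 in(('pointer',red,139,122,145),('handletop',red,199,98,120),('tab',yel,136,148,185)):
    x,y=near(m,227,200,40);
    if not len(x): print(nm,'none');continue
    Q=np.array([ray(c,u,v,z)[:2]-C for u,v in zip(x,y)]);k=(np.hypot(*Q.T)>r0)&(np.hypot(*Q.T)<r1);Q=Q[k].mean(0)
    print(nm,k.sum(),np.hypot(*Q),np.degrees(np.arctan2(Q[1],Q[0])))
cv2.imwrite('pics/top5.png',cv2.resize(a[140:300,100:360],None,fx=3,fy=3,interpolation=cv2.INTER_CUBIC))
E
```

```text
11.1333 [ 589.62223066 -151.56172006  265.97486274] [0.22817933 0.47701654 0.05956287]
pointer 16 128.38792878658046 4.739514488264949
handletop 42 110.46769202214894 4.55168774234471
tab 93 165.9514324029805 4.581174294141465
```

View pics/top5.png

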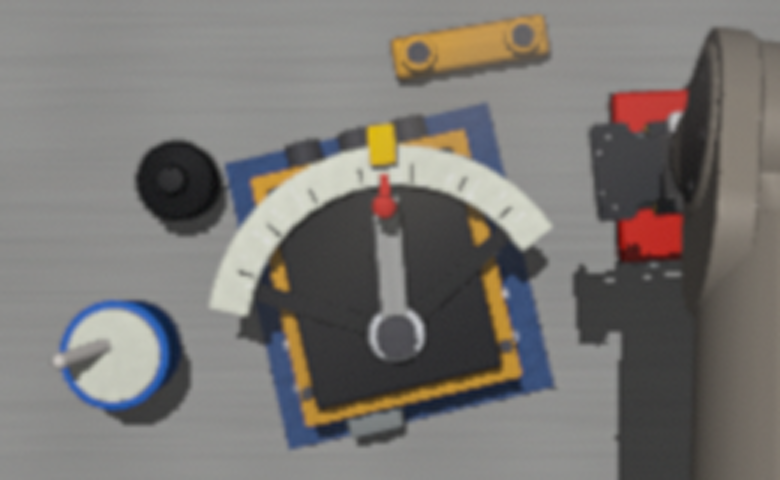

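The top view shows the pointer (384,180) pointing at the middle of the tab (382,145), with the gripper well clear and the bystanders unmoved. Handing in.

```bash
python3 -c "
from bench import r
print(r.hand_in())"
```

```text
the job is handed in; nothing more can be done
None
```

The lever now stands at the yellow tab, and I handed the job in at about 11 s. I put the part-open fingers either side of the red handle without gripping it and pushed the lever round about 64°. Then I backed off, lifted the gripper and moved it clear.

- **Alignment:** the last top view put the pointer at 4.7°, the handle at 4.55° and the tab at 4.6°. The wrist view before release gave 4.56° for the pointer and 4.49° for the tab. The tab allows about ±4.6°.
- **Force:** the wrist force was at most about 5.4 N at each move's end. It was not recorded during the moves.
- **Bystanders:** the tub, filter and rail look unmoved in the last top view. The arm partly hid the red case there; the gripper passed above it at about 266 mm and nothing touched it.
- **Disagreement:** the arc fit for the shaft centre in the scene camera was poor (about 12 mm residual), so I discarded it. I used the top view's arc and hub, which agreed to within 3 mm.

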